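Lock the burr clamp with the hex key

ROBOT

A 6-joint arm with a two-finger parallel gripper is mounted at the origin on the work surface. World frame = base frame: x ahead of the robot, y to its left, z up, the work surface at z = 0. Lengths are in m, angles in rad, forces in N, time in s.
With the tool pointing down it reaches from about 0.25 to 0.775 m from the base axis. Payload 4 kg.
Tool frame: the origin (TCP) lies at the very end of the fingers, on their centre line; the grasp point (between the pads) lies 19 mm behind it; z points along the fingers, y is the direction in which the jaws open and shut (so a half turn about z gives the same grasp; the last joint's range is limited). The gripper opens to 94 mm and grips with 3 to 60 N. Pads are 16 mm wide; open, the fingers measure 119 mm over their backs; the gripper's body (75 mm by 177 mm) begins 78 mm behind the grasp point.
Start: joints at [-1.362, 0.087, 1.371, -0, 1.684, -0.103], TCP at [0.169, -0.524, 0.206] pointing down, gripper open.
Joint ranges: [-3.1, 3.1], [-0.76, 2.03], [0.27, 2.55], [-1.08, 4.22], [0.17, 2.65], [-2.57, 2.57]. Speed limits (rad/s): [2.79, 2.79, 3.14, 3.14, 3.14, 3.14].

INTERFACE

Orientations are given as [roll, pitch, yaw] about the fixed x, y, z axes, in that order (R = Rz(yaw) Ry(pitch) Rx(roll)).
In Python, from bench import robot, cams, models gives the robot as it stands.
- The arm moves only by the tool step_arm, never from a script. Its argument "series" is a list of rows, each a list of 5 numbers: the gripper command: -1 is shut, 1 is fully open, values between are in proportion, then the shift along the tool's x, y, z in mm, then the turn about the tool's z in degrees. A call has 1 to 20 rows; each row is the pose to reach, as a shift and turn from the pose commanded when the call began, along the tool's axes at that moment; what a row does not reach only later rows make up. A row lasts 1/8 s, in which the tool goes at most 62.5 mm and 10.7 degrees, less where a joint would pass 70% of its speed; a pose out of reach is approached as far as the arm can. A call with a gripper value outside its range is refused whole. The fingers move at their own pace and stop on an object; the grip force is fixed at half the most. Time passes only in rows, so rows that repeat a pose let the fingers close. It gives the time, the measured TCP pose, the force and the opening at its end, in the units of the state.
- robot.get_obs(): the state, without advancing time (a new reading comes with each control period).
- cams.snapshot(name): name is "scene" or "top" or "wrist"; returns a dict with "pixels" (480x640x3 uint8, red, green, blue), "fov_y" (degrees; the focal length in pixels is half the picture's height over the tangent of half this angle, whatever the lens; pixels are square), "cx", "cy" (the principal point, pixels), "R" (3x3) and "t" (3): a world point X has camera coordinates R X + t. Camera axes: x right, y down, z forward; pixel columns grow to the right and rows downward; lengths in m; the calibration is good to about 2 mm. A picture is of the moment at which its call begins. There is no depth.
- robot.close_job(): hands the job in, once; it reports no verdict.
Trained networks look in a picture, given as the dict that the camera call returned (one of the last four; its "shot" number tells which), for a name from the list of things; names that differ only in an ending like _2 or _b are one class to them, and where a whole thing is asked for, a point or a joint stands for the part that bears it (a point fixed in the world has none). Each returns a list of dicts, best first, with "p" (0 to 1); they miss things now and then, are a little off and sometimes report something else, mostly with a low value. They report only what shows in the picture. A call takes as long as a camera call. They do not tell look-alikes from the thing itself.
- models.find_in(picture, label): "position" ([x, y, z] in m, in world coordinates, good to about 4 mm: the middle of the surface that is visible of it).
- models.pinpoint(picture, label): "position" ([x, y, z] in m, in world coordinates, good to about 4 mm: a listed point, or the origin of a listed thing).
The state is a dict: "time": time; "joint_positions": joint angles; "qvel": joint speeds; "joint_torque": joint torques, N m; "tool_pos": TCP position; "ee_rot": TCP orientation; "wrist_force": force on the tool from outside, world axes, zero at the start; "wrist_torque": the same for the moment, N m; "width": finger opening in m.
Only numpy, scipy, OpenCV 4.12 (cv2) and the standard library are available. Lean on these libraries where they do the work, as an engineer would, in place of code of your own. Each camera call takes 0.05 s, during which the arm holds its last target. There are 200 camera calls.

TASK

Take the big T-handled key out of the wooden rack and stand it fully home in the six-sided recess of the burr holder's clamp nut (not the holder with the round recess). Then turn the nut with it about a quarter turn clockwise, seen from above, and leave the key standing in the recess. The small key stays in the rack.

Things in the scene. Friction and masses are not known exactly. Their poses are not given: they have to be found in the camera images.
- burr_key: Big T-handled key, 350 g, upright in the rack. Origin: centre of its tip (lower end); z up, x along the T-bar. From the tip: steel hex shank 55 mm long, 24 mm across flats, tapering to 16 in the lowest 18 mm, two corners along +-x; collar 44 mm wide (55 to 61 mm up) resting on the rack; stem; black bar 100 long (x), 18 wide, 98 to 118 mm up: grip its middle. Lift over 55 mm to free it.
- small_key: Small T-handled key, a bystander in the rack's other hole: thin 12 mm shank, same collar, bar only 50 x 14 mm, 101 mm tall; origin at its tip. Either key may be in either hole. Rack: light wood, 90 x 200 mm, top 82 mm above the table, holes 33 mm wide and 110 mm apart; the keys' tips hang 27 mm above the table.
- socket (a point): Centre of the floor of the six-sided recess in the dark clamp nut, 30 mm above the table; turns with the nut; z up. Recess 26.5 mm across flats, 32 deep, two corners along +-x; above it a lead-in, 16 mm high, widens to 45 mm. Rim 48 mm above this point. The key fits every sixth of a turn, play 12 degrees either way; fully home, its tip is on this point.
- clamp (a joint): Turn of that nut in rad, growing clockwise from above. Starts at 0 to 0.2, stops at -0.3 and 1.75, locked beyond 1.0; stays where left; needs 0.15 N m. A small lug on the nut points along the socket's +x. The nut sits in a fixed 110 mm aluminium holder with a brass ring; a like holder beside it, left or right, has a round recess: a bystander.
There are look-alikes about, which are no part of the job. Leave any white look-alike of the burr_key alone.

How it is judged:
By the outcome, as a careful person would: the job done as asked, in the order asked, and still so for the second after the job is handed in, with the robot touching nothing.
It also fails if it takes over 45 s, if anything falls off the work surface, if the arm or the gripper's body presses on something with over 40 N, if the wrist force passes 120 N, or if a joint passes its speed limit or range.

## Working session

There is one attempt and no reset: what is moved stays moved. The work goes in short steps, Python scripts to look and compute and a tool call to move; the robot and the scene stay as the last step left them, time stands still between calls to the robot, and variables do not carry over. Pictures are saved under pics/ and viewed, about 8 in all and at most 12, crops included, and the job is handed in when it is done.

Besides the shell and the picture viewer there is one more tool, called as name(argument=value, ...), one argument or row to a line, values as JSON. step_arm: Moves the arm, as the interface text tells. Its arguments: {"type":"object","properties":{"series":{"type":"array","items":{"type":"array","items":{"type":"number"}}}},"required":["series"]}

```bash
mkdir -p pics; cat > h.py <<'E'
from bench import robot,cams,models
import cv2,numpy as np
def snap(n,f=None):
    s=cams.snapshot(n)
    if f: cv2.imwrite('pics/'+f,s['pixels'][:,:,::-1])
    return s
def foc(s): return 240/np.tan(np.radians(s['fov_y'])/2)
def proj(s,X):
    c=np.array(s['R'])@np.array(X)+np.array(s['t']);return foc(s)*c[:2]/c[2]+[s['cx'],s['cy']]
def ray(s,px,z):
    R=np.array(s['R']);C=-R.T@np.array(s['t']);d=R.T@np.array([(px[0]-s['cx'])/foc(s),(px[1]-s['cy'])/foc(s),1])
    return C+d*(z-C[2])/d[2]
def rep(s,labels):
    for l in labels:
        for fn in ('find_in','pinpoint'):
            for d in getattr(models,fn)(s,l)[:4]:
                print(l,fn,round(d['p'],2),np.round(d['position'],3),np.round(proj(s,d['position'])))
E
python3 - <<'E'
from h import *
o=robot.get_obs();print(o['time'],o['tool_pos'],o['ee_rot'],o['width'])
for n in('top','scene'):
    s=snap(n,n+'1.png');print(n);rep(s,['burr_key','small_key','socket','clamp'])
E
```

```text
0.0 [ 0.16857002 -0.52295116  0.20431286] [-3.13938414e+00 -1.62069649e-04  3.11779905e-01] 0.09426515365290153
top
burr_key find_in 0.81 [ 0.607 -0.146  0.118] [397. 171.]
burr_key find_in 0.76 [ 0.318 -0.229  0.12 ] [446. 334.]
burr_key find_in 0.7 [ 0.454 -0.229  0.146] [449. 253.]
burr_key pinpoint 0.98 [ 0.319 -0.23   0.   ] [428. 330.]
burr_key pinpoint 0.82 [ 0.456 -0.234  0.028] [433. 260.]
burr_key pinpoint 0.58 [ 0.612 -0.144 -0.001] [384. 186.]
small_key find_in 0.67 [ 0.472 -0.337  0.102] [500. 248.]
small_key pinpoint 0.62 [ 0.473 -0.344  0.027] [488. 253.]
small_key pinpoint 0.39 [ 0.457 -0.235  0.029] [433. 259.]
socket find_in 0.8 [0.448 0.093 0.066] [265. 258.]
socket pinpoint 0.74 [0.445 0.089 0.026] [269. 262.]Traceback (most recent call last):
  File "<stdin>", line 4, in <module>
  File "h.py", line 16, in rep
    for d in getattr(models,fn)(s,l)[:4]:
             ~~~~~~~~~~~~~~~~~~^^^^^
ValueError: it knows: burr_key, small_key, socket
```

View pics/top1.png

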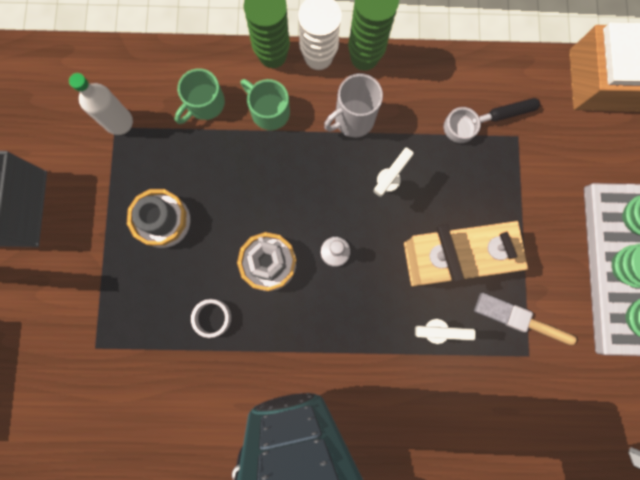

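The top view shows the wooden rack around (465,253). The long black bar at (452,254) belongs to the big key, and the short bar at (508,245) to the small one. White look-alike keys are at (393,172) and (445,332). The holder at (267,262) looks hexagonal and the one at (156,217) looks round. One crop to confirm.

```bash
python3 - <<'E'
from h import *
s=snap('top');im=s['pixels'][:,:,::-1]
a=cv2.resize(im[205:305,395:535],None,fx=4,fy=4,interpolation=cv2.INTER_CUBIC)
b=cv2.resize(im[225:300,230:305],(400,400),interpolation=cv2.INTER_CUBIC)[:, :240+160]
a=cv2.resize(a,(400,286));c=np.zeros((400,800,3),np.uint8);c[:286,:400]=a;c[:,400:]=b
cv2.imwrite('pics/crop1.png',c)
s=snap('scene','scene1.png');rep(s,['burr_key','small_key','socket'])
E
```

```text
burr_key find_in 0.84 [ 0.465 -0.228  0.128] [224. 198.]
burr_key find_in 0.8 [ 0.616 -0.136  0.103] [247. 256.]
burr_key find_in 0.77 [ 0.328 -0.225  0.102] [246. 176.]
burr_key pinpoint 0.93 [ 0.606 -0.143  0.004] [250. 292.]
burr_key pinpoint 0.9 [ 0.454 -0.233  0.02 ] [230. 236.]
burr_key pinpoint 0.68 [ 0.321 -0.234 -0.002] [249. 211.]
small_key find_in 0.85 [ 0.481 -0.337  0.091] [176. 213.]
small_key pinpoint 0.57 [ 0.476 -0.343  0.03 ] [180. 234.]
socket find_in 0.53 [0.466 0.095 0.063] [377. 237.]
socket pinpoint 0.73 [0.448 0.094 0.031] [377. 243.]
```

View pics/crop1.png

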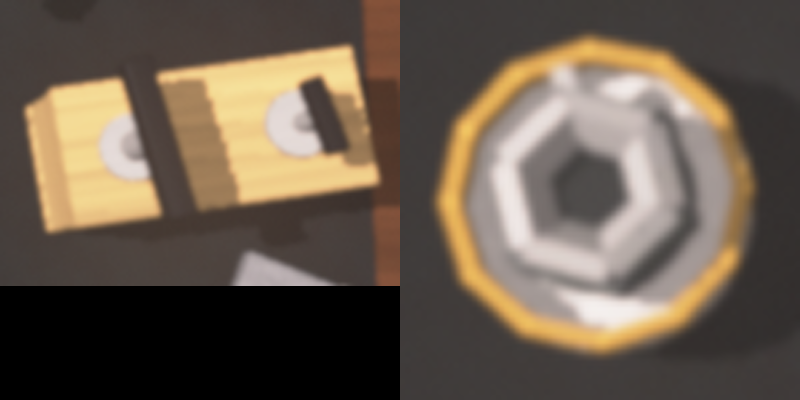

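View pics/scene1.png

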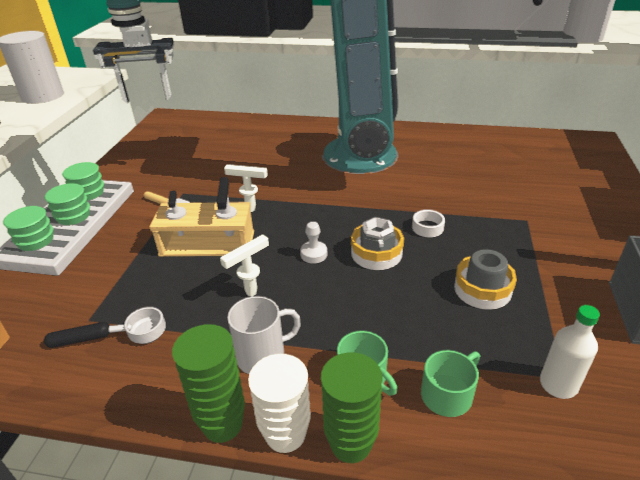

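The crops confirm three things:
- The big key is the one with the long black bar, at (452,254).
- The hex recess is at (267,262), with its lug at about (261,238).
- The holder at (156,217) is round, so it is the bystander.

Bar yaw is about 14° and nut yaw about 20° (mod 60). I'll move over the key and look closely.

step_arm(
  series=[
    [1,0,0,-50,0],
    [1,60,-32,-50,4],
    [1,120,-63,-50,4],
    [1,180,-95,-50,4],
    [1,240,-126,-50,4],
    [1,300,-158,-50,4],
    [1,362,-190,-50,4],
    [1,362,-190,-50,4],
    [1,362,-190,-50,4],
    [1,362,-190,-50,4],
  ],
)

```text
time: 2.05
tool_pos: [0.4545, -0.2321, 0.2555]
ee_rot: [3.141, 0.001, 0.242]
wrist_force: [-0.4, -0.1, 0.6]
width: 0.0944
```

```bash
python3 - <<'E'
from h import *
o=robot.get_obs();print(o['time'],o['tool_pos'],o['ee_rot'],o['width'],o['joint_positions'])
s=snap('wrist','w1.png');rep(s,['burr_key'])
print(proj(s,[.455,-.232,.145]))
E
```

```text
2.05 [ 0.45451897 -0.23212015  0.25548135] [3.14112623e+00 6.74327413e-04 2.41605151e-01] 0.09435497732010534 [-5.82735816e-01 -5.65637142e-03  1.36876162e+00 -8.29589647e-04
  1.77860283e+00  7.46284094e-01]
burr_key find_in 0.8 [ 0.597 -0.142  0.111] [253.  27.]
burr_key find_in 0.65 [ 0.33  -0.218  0.086] [278. 333.]
burr_key find_in 0.62 [ 0.458 -0.234  0.146] [324. 232.]
burr_key find_in 0.5 [0.453 0.066 0.057] [ 25. 145.]
burr_key pinpoint 0.87 [ 0.455 -0.233  0.029] [321. 210.]
burr_key pinpoint 0.75 [ 0.612 -0.141 -0.004] [272.  44.]
burr_key pinpoint 0.62 [ 0.322 -0.229  0.002] [292. 308.]
[320.00417907 234.40318994]
```

View pics/w1.png

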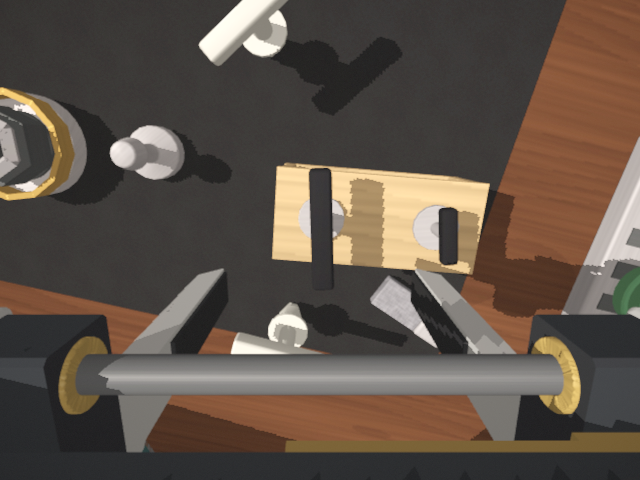

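The wrist view shows the big bar running from about (319.5,170) to (322,289) in the left hole, and the small key at (448,236).

```bash
python3 - <<'E'
from h import *
s=snap('wrist')
a=ray(s,(319.5,170),.145);b=ray(s,(322,289),.145)
print(a,b,(a+b)/2,np.linalg.norm(a-b),np.degrees(np.arctan2(*(a-b)[1::-1])))
E
```

```text
[ 0.50394333 -0.2200764   0.145     ] [ 0.40981405 -0.24528273  0.145     ] [ 0.45687869 -0.23267957  0.145     ] 0.09744578501930612 14.991180173618723
```

step_arm(
  series=[
    [1,2.5,0.5,40,-1],
    [1,2.5,0.5,80,-1],
    [1,2.5,0.5,120,-1],
    [1,2.5,0.5,139,-1],
    [1,2.5,0.5,139,-1],
    [-1,2.5,0.5,139,-1],
    [-1,2.5,0.5,139,-1],
    [-1,2.5,0.5,139,-1],
    [-1,2.5,0.5,139,-1],
    [-1,2.5,0.5,139,-1],
    [-1,2.5,0.5,139,-1],
  ],
)

```text
time: 3.62
tool_pos: [0.4575, -0.2315, 0.1165]
ee_rot: [3.142, 0.0, 0.26]
wrist_force: [-0.4, -0.6, -0.3]
width: 0.0376
```

step_arm(
  series=[
    [-1,0,0,0,0],
    [-1,0,0,0,0],
    [-1,0,0,0,0],
    [-1,0,0,0,0],
    [-1,0,0,0,0],
  ],
)

```text
time: 4.25
tool_pos: [0.4577, -0.232, 0.1166]
ee_rot: [3.14, -0.0, 0.259]
wrist_force: [0.1, -2.9, -0.3]
width: 0.0175
```

step_arm(
  series=[
    [-1,0,0,-25,0],
    [-1,0,0,-50,0],
    [-1,0,0,-75,0],
    [-1,0,0,-105,0],
    [-1,0,0,-105,0],
    [-1,10,-46,-105,-10],
    [-1,20,-92,-105,-20],
    [-1,30,-138,-105,-30],
    [-1,40,-184,-105,-40],
    [-1,51,-232,-105,-50],
    [-1,51,-232,-105,-60],
    [-1,51,-232,-105,-66],
    [-1,51,-232,-105,-66],
    [-1,51,-232,-105,-66],
  ],
)

```text
time: 6.0
tool_pos: [0.4466, 0.0059, 0.2201]
ee_rot: [-3.139, 0.0, 1.41]
wrist_force: [-0.6, -0.1, -3.7]
width: 0.0175
```

```bash
python3 - <<'E'
from h import *
o=robot.get_obs();print(o['time'],o['tool_pos'],o['ee_rot'],o['width'],o['wrist_force'],o['joint_positions'])
s=snap('wrist','w2.png');rep(s,['burr_key','socket'])
t=snap('scene');rep(t,['burr_key','socket'])
t=snap('top');rep(t,['burr_key','socket'])
E
```

```text
6.0 [0.44662648 0.00586195 0.22005829] [-3.13896277e+00  6.10794994e-05  1.40970203e+00] 0.017461914957909937 [-0.62557947 -0.07168283 -3.68354453] [-1.13984030e-01 -1.45701834e-01  1.56899296e+00  6.35521639e-05
  1.72093137e+00  4.71197690e-02]
burr_key find_in 0.68 [ 0.605 -0.131  0.058] [497. 330.]
burr_key find_in 0.64 [0.447 0.018 0.25 ] [315. 286.]
burr_key pinpoint 0.93 [0.447 0.005 0.133] [320. 245.]
burr_key pinpoint 0.78 [ 0.612 -0.144 -0.004] [480. 314.]
socket find_in 0.65 [0.444 0.095 0.074] [301. 125.]
socket pinpoint 0.94 [0.445 0.092 0.031] [304. 130.]
burr_key find_in 0.89 [ 0.616 -0.14   0.106] [244. 255.]
burr_key find_in 0.75 [0.452 0.011 0.215] [338. 166.]
burr_key find_in 0.56 [ 0.328 -0.227  0.098] [246. 177.]
burr_key pinpoint 0.86 [ 0.317 -0.231 -0.003] [250. 210.]
burr_key pinpoint 0.6 [0.442 0.004 0.127] [335. 201.]
burr_key pinpoint 0.58 [ 0.608 -0.143  0.007] [250. 291.]
socket find_in 0.79 [0.465 0.098 0.06 ] [379. 238.]
socket pinpoint 0.98 [0.449 0.091 0.031] [376. 243.]
burr_key find_in 0.67 [ 0.319 -0.23   0.117] [446. 333.]
burr_key find_in 0.57 [ 0.437 -0.041  0.25 ] [343. 254.]
burr_key find_in 0.52 [ 0.64  -0.167  0.116] [407. 154.]
burr_key pinpoint 0.61 [ 0.315 -0.23   0.001] [428. 332.]
socket find_in 0.78 [0.442 0.087 0.066] [268. 262.]
socket pinpoint 0.78 [0.447 0.09  0.029] [269. 261.]
```

View pics/w2.png

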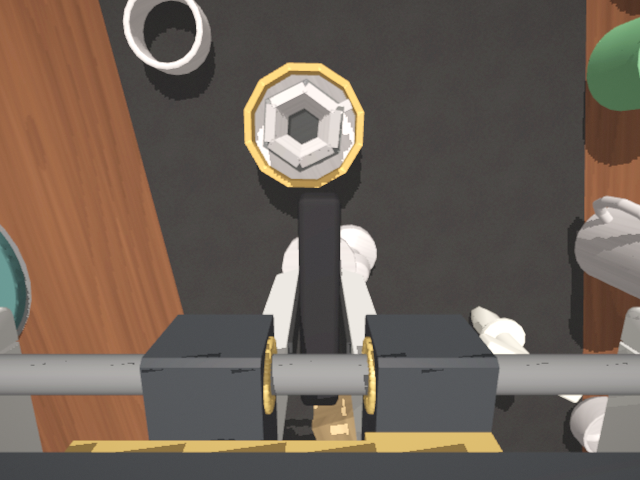

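The key hangs straight and lines up with the tool. The nut is at (303,126) with its lug at (345,103), which gives a nut yaw of about 19–20°, and a hex corner already lies near the key's 81°. I'll move over the nut and lower partway.

step_arm(
  series=[
    [-1,40,-6,0,0],
    [-1,84,-13,0,0],
    [-1,84,-13,0,0],
    [-1,84,-13,0,0],
    [-1,84,-13,20,0],
    [-1,84,-13,40,0],
    [-1,84,-13,50,0],
    [-1,84,-13,58,0],
    [-1,84,-13,58,0],
    [-1,84,-13,58,0],
  ],
)

```text
time: 8.0
tool_pos: [0.4483, 0.0908, 0.1642]
ee_rot: [3.14, -0.0, 1.411]
wrist_force: [-0.6, 0.4, -4.3]
width: 0.0178
```

```bash
python3 - <<'E'
from h import *
s=snap('scene');rep(s,['burr_key','socket'])
im=s['pixels'][:,:,::-1]
cv2.imwrite('pics/s2.png',cv2.resize(im[130:290,300:460],(640,640),interpolation=cv2.INTER_CUBIC)[:600])
E
```

```text
burr_key find_in 0.96 [ 0.614 -0.136  0.103] [246. 256.]
burr_key find_in 0.85 [0.451 0.095 0.156] [380. 195.]
burr_key find_in 0.65 [ 0.326 -0.225  0.098] [247. 177.]
burr_key pinpoint 0.67 [0.445 0.09  0.07 ] [376. 228.]
burr_key pinpoint 0.64 [ 0.608 -0.141  0.004] [251. 292.]
burr_key pinpoint 0.57 [ 0.322 -0.234 -0.002] [249. 211.]
socket find_in 0.81 [0.471 0.096 0.063] [378. 238.]
socket pinpoint 0.97 [0.448 0.093 0.028] [376. 244.]
```

View pics/s2.png

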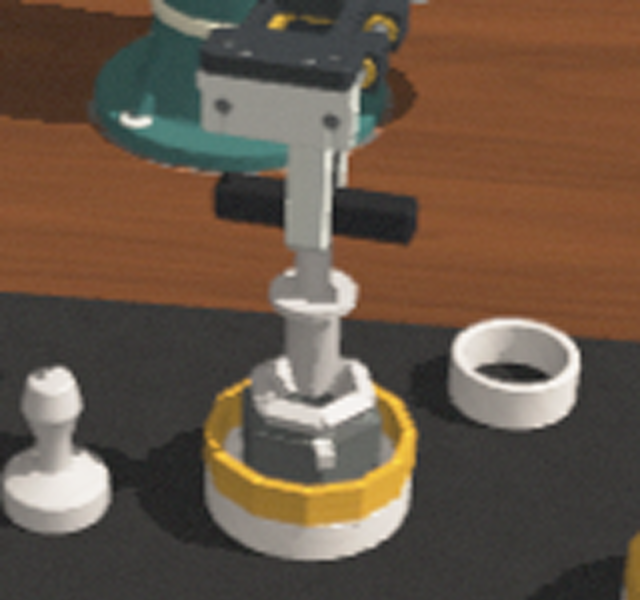

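The shank enters the lead-in centred, at crop (318,390). Lowering gently.

step_arm(
  series=[
    [-1,0,0,5,0],
    [-1,0,0,10,0],
    [-1,0,0,15,0],
    [-1,0,0,20,0],
    [-1,0,0,24,0],
    [-1,0,0,24,0],
  ],
)

```text
time: 9.0
tool_pos: [0.4475, 0.0908, 0.139]
ee_rot: [-3.141, 0.0, 1.411]
wrist_force: [-0.4, 0.2, -4.3]
width: 0.0178
```

step_arm(
  series=[
    [-1,0,0,4,0],
    [-1,0,0,8,0],
    [-1,0,0,12,0],
    [-1,0,0,15,0],
    [-1,0,0,18,0],
    [-1,0,0,18,0],
  ],
)

```text
time: 9.75
tool_pos: [0.4471, 0.091, 0.1208]
ee_rot: [-3.14, 0.0, 1.411]
wrist_force: [-4.1, 1.4, -2.9]
width: 0.0175
```

step_arm(
  series=[
    [-1,0,0,1,0],
    [-1,0,0,2,0],
    [-1,0,0,2,0],
  ],
)

```text
time: 10.12
tool_pos: [0.4472, 0.091, 0.1197]
ee_rot: [-3.14, -0.0, 1.411]
wrist_force: [-5.1, 1.4, 0.0]
width: 0.0179
```

Seated: tip at about 0.030 m and the weight is off the wrist. Now turning clockwise.

step_arm(
  series=[
    [-1,0,0,0,7],
    [-1,0,0,0,14],
    [-1,0,0,0,21],
    [-1,0,0,0,28],
    [-1,0,0,0,35],
    [-1,0,0,0,42],
    [-1,0,0,0,50],
    [-1,0,0,0,50],
  ],
)

```text
time: 11.12
tool_pos: [0.4467, 0.092, 0.1196]
ee_rot: [-3.138, 0.001, 0.539]
wrist_force: [-6.0, 3.2, 0.3]
width: 0.018
```

```bash
python3 - <<'E'
from h import *
o=robot.get_obs();print(o['tool_pos'],o['ee_rot'],o['wrist_force'],o['wrist_torque'],o['joint_positions'])
E
```

```text
[0.44666788 0.09195225 0.11963268] [-3.13826594e+00  9.85919597e-04  5.38603941e-01] [-5.95152913  3.23461697  0.33873373] [ 0.85371535  1.65873714 -0.01405513] [ 0.07662476 -0.08894073  1.71785241  0.00254249  1.51504651  1.10867411]
```

step_arm(
  series=[
    [-1,0,0,0,7],
    [-1,0,0,0,14],
    [-1,0,0,0,21],
    [-1,0,0,0,28],
    [-1,0,0,0,35],
    [-1,0,0,0,42],
    [-1,0,0,0,49],
    [-1,0,0,0,49],
  ],
)

```text
time: 12.12
tool_pos: [0.4477, 0.0918, 0.1197]
ee_rot: [-3.14, 0.001, -0.317]
wrist_force: [-4.8, 3.1, -0.7]
width: 0.0179
```

```bash
python3 - <<'E'
from h import *
o=robot.get_obs();print(o['time'],o['tool_pos'],o['ee_rot'],o['wrist_force'],o['wrist_torque'],o['joint_positions'])
a=snap('top')['pixels'][225:300,230:305,::-1]
s=snap('scene');b=s['pixels'][170:280,322:432,::-1]
w=snap('wrist')['pixels'][:,:,::-1]
cv2.imwrite('pics/c3.png',np.hstack([cv2.resize(a,(400,400),interpolation=cv2.INTER_CUBIC),cv2.resize(b,(400,400),interpolation=cv2.INTER_CUBIC)]))
E
```

```text
12.125 [0.44768513 0.09177015 0.11970811] [-3.13972821e+00  6.97353007e-04 -3.16653234e-01] [-4.8260899   3.10701523 -0.69014279] [ 0.82778803  1.05863875 -0.00656535] [ 0.07647727 -0.08867114  1.71744875  0.00199271  1.51274507  1.96381194]
```

View pics/c3.png

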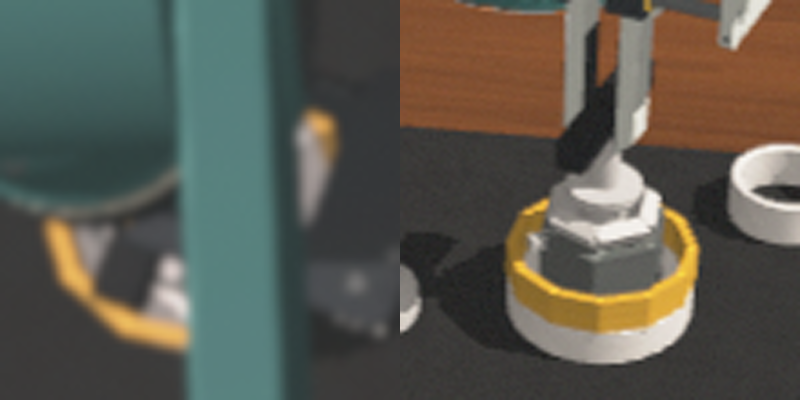

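```bash
python3 - <<'E'
from h import *
s=snap('scene');c=np.array([.447,.0915])
for z in(.055,.06,.065,.07):
    for px in((381,243),(359.1,237.4)):
        d=ray(s,px,z)[:2]-c;print(z,np.linalg.norm(d).round(4),np.degrees(np.arctan2(d[1],d[0])).round(1))
E
```

```text
0.055 0.0323 23.2
0.055 0.0383 -63.3
0.06 0.0384 19.9
0.06 0.0411 -54.6
0.065 0.0447 17.6
0.065 0.0447 -47.2
0.07 0.051 15.8
0.07 0.0488 -41.0
```

step_arm(
  series=[
    [0,0,0,0,0],
    [0,0,0,0,0],
    [0,0,0,0,0],
    [0,0,0,0,0],
    [0,0,0,0,0],
    [0,0,0,0,0],
    [0,0,0,-20,0],
    [0,0,0,-50,0],
    [0,0,0,-100,0],
    [0,-40,0,-140,0],
    [0,-60,0,-140,0],
    [0,-60,0,-140,0],
    [0,-60,0,-140,0],
  ],
)

```text
time: 13.95
tool_pos: [0.391, 0.1093, 0.2586]
ee_rot: [3.141, 0.001, -0.317]
wrist_force: [-0.6, -0.5, -0.3]
width: 0.0475
```

```bash
python3 - <<'E'
from h import *
o=robot.get_obs();print(o['time'],o['tool_pos'],o['ee_rot'],o['width'],o['wrist_force'])
s=snap('wrist','w4.png');rep(s,['burr_key','socket'])
np.savez('w4.npz',**{k:s[k] for k in('fov_y','cx','cy','R','t')})
print(proj(s,[.447,.0915,.03]))
s=snap('scene');rep(s,['burr_key','socket'])
E
```

```text
13.95 [0.39096919 0.10930029 0.25864849] [ 3.14081926e+00  8.16404771e-04 -3.16644737e-01] 0.047483544671789626 [-0.58880869 -0.5140458  -0.27650505]
burr_key find_in 0.67 [0.446 0.09  0.15 ] [322. 160.]
burr_key find_in 0.6 [ 0.324 -0.218  0.026] [623. 175.]
burr_key pinpoint 0.83 [0.444 0.091 0.032] [321. 158.]
burr_key pinpoint 0.66 [ 0.322 -0.227 -0.002] [612. 172.]
socket find_in 0.81 [0.448 0.09  0.074] [320. 154.]
[318.93159825 155.1395005 ]
burr_key find_in 0.94 [ 0.616 -0.137  0.107] [246. 255.]
burr_key find_in 0.78 [0.454 0.092 0.129] [377. 206.]
burr_key find_in 0.76 [ 0.328 -0.225  0.104] [246. 175.]
burr_key pinpoint 0.95 [ 0.321 -0.232 -0.001] [249. 210.]
burr_key pinpoint 0.92 [ 0.609 -0.142  0.005] [250. 292.]
burr_key pinpoint 0.73 [0.442 0.092 0.026] [376. 243.]
socket find_in 0.6 [0.472 0.097 0.062] [378. 239.]
socket pinpoint 0.65 [0.448 0.094 0.03 ] [377. 244.]
```

View pics/w4.png

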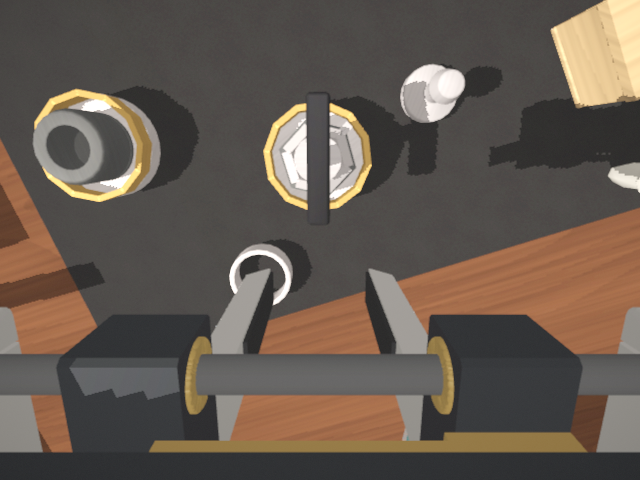

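The key stands upright at (318,158). A crop should show the lug.

```bash
python3 - <<'E'
import cv2
im=cv2.imread('pics/w4.png')[95:220,255:380]
cv2.imwrite('pics/c5.png',cv2.resize(im,(600,600),interpolation=cv2.INTER_CUBIC))
E
```

```text
(no output)
```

View pics/c5.png

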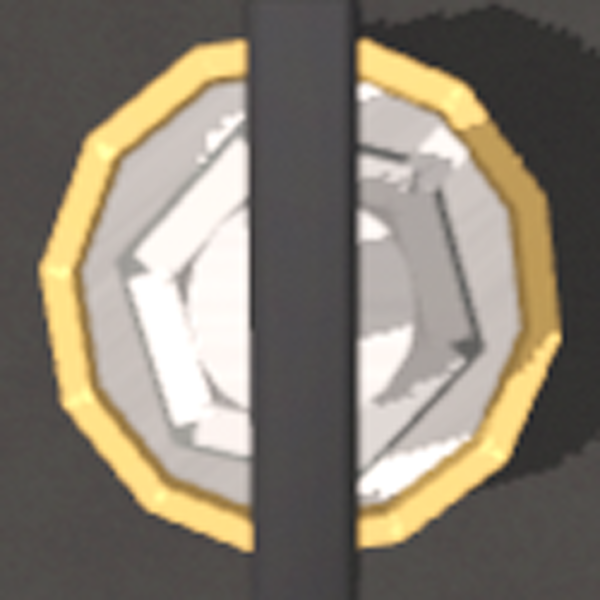

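```bash
python3 - <<'E'
import cv2
im=cv2.imread('pics/w2.png')[60:195,235:370]
cv2.imwrite('pics/c6.png',cv2.resize(im,(600,600),interpolation=cv2.INTER_CUBIC))
E
```

```text
(no output)
```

View pics/c6.png

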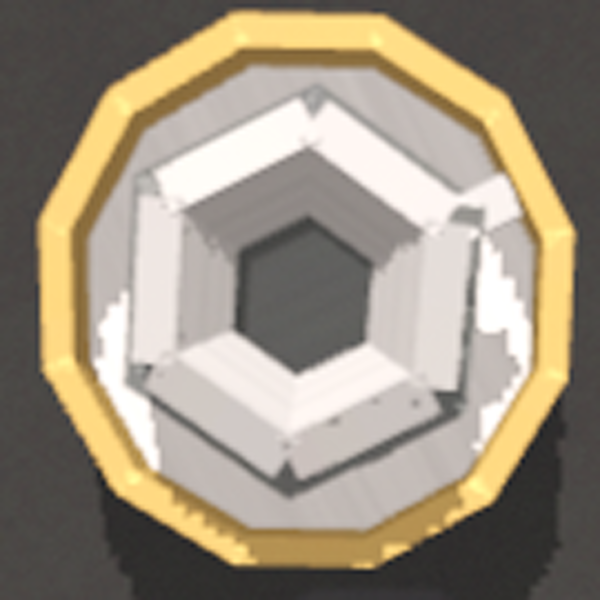

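Comparing hex corners before and after gives a nut turn of only about 77–82°. That is a little short because the hex play took up part of the tool turn. I'll regrip and add 9°.

step_arm(
  series=[
    [0,40,0,0,0],
    [0,60,0,0,0],
    [0,60,0,0,0],
    [0,60,0,40,0],
    [0,60,0,90,0],
    [0,60,0,125,0],
    [0,60,0,140,0],
    [0,60,0,140,0],
    [-1,60,0,140,0],
    [-1,60,0,140,0],
    [-1,60,0,140,0],
    [-1,60,0,140,0],
    [-1,60,0,140,0],
    [-1,60,0,140,0],
    [-1,60,0,140,0],
    [-1,60,0,140,3],
    [-1,60,0,140,6],
    [-1,60,0,140,9],
    [-1,60,0,140,9],
  ],
)

```text
time: 16.82
tool_pos: [0.4483, 0.0909, 0.1203]
ee_rot: [-3.141, -0.001, -0.474]
wrist_force: [0.0, 2.2, 5.2]
width: 0.0178
```

```bash
python3 - <<'E'
from h import *
o=robot.get_obs();print(o['time'],o['tool_pos'],o['ee_rot'],o['wrist_force'],o['wrist_torque'],o['width'])
E
```

```text
16.825 [0.44825694 0.09089705 0.12031182] [-3.14086184e+00 -1.26804530e-03 -4.73668145e-01] [1.03670185e-03 2.18488163e+00 5.16853775e+00] [ 0.47089839 -0.06748026  0.09875211] 0.017801009300390545
```

step_arm(
  series=[
    [0,0,0,0,0],
    [0,0,0,0,0],
    [0,0,0,0,0],
    [0,0,0,0,0],
    [0,0,0,0,0],
    [0,0,0,0,0],
    [0,0,0,-20,0],
    [0,0,0,-50,0],
    [0,0,0,-100,0],
    [0,-40,0,-140,0],
    [0,-60,0,-140,0],
    [0,-60,0,-140,0],
    [0,-60,0,-140,0],
  ],
)

```text
time: 18.45
tool_pos: [0.3941, 0.1179, 0.2574]
ee_rot: [3.139, 0.002, -0.474]
wrist_force: [0.8, -0.6, 0.0]
width: 0.0471
```

```bash
python3 - <<'E'
from h import *
o=robot.get_obs();print(o['time'],o['tool_pos'],o['ee_rot'],o['width'],o['wrist_force'])
w=snap('wrist');rep(w,['burr_key'])
s=snap('scene');rep(s,['burr_key','small_key'])
a=cv2.resize(w['pixels'][95:220,255:380,::-1],(400,400),interpolation=cv2.INTER_CUBIC)
b=cv2.resize(s['pixels'][170:280,322:432,::-1],(400,400),interpolation=cv2.INTER_CUBIC)
cv2.imwrite('pics/c7.png',np.hstack([a,b]))
E
```

```text
18.45 [0.39408294 0.11788579 0.25743364] [ 3.13933992e+00  2.25675889e-03 -4.73610590e-01] 0.047127077046085625 [ 0.82151626 -0.63611119  0.00740852]
burr_key find_in 0.95 [ 0.327 -0.219  0.021] [629. 121.]
burr_key find_in 0.81 [0.444 0.088 0.148] [325. 160.]
burr_key pinpoint 0.68 [0.442 0.093 0.031] [319. 159.]
burr_key pinpoint 0.67 [ 0.322 -0.226  0.   ] [621. 123.]
burr_key find_in 0.87 [0.45  0.094 0.13 ] [379. 205.]
burr_key find_in 0.87 [ 0.62  -0.139  0.108] [244. 256.]
burr_key find_in 0.74 [ 0.328 -0.226  0.102] [246. 176.]
burr_key pinpoint 0.91 [0.441 0.093 0.026] [377. 243.]
burr_key pinpoint 0.83 [ 0.606 -0.144  0.002] [250. 292.]
burr_key pinpoint 0.81 [ 0.319 -0.231 -0.001] [250. 210.]
small_key find_in 0.68 [ 0.483 -0.337  0.089] [175. 214.]
small_key pinpoint 0.89 [ 0.477 -0.341  0.028] [180. 235.]
```

View pics/c7.png

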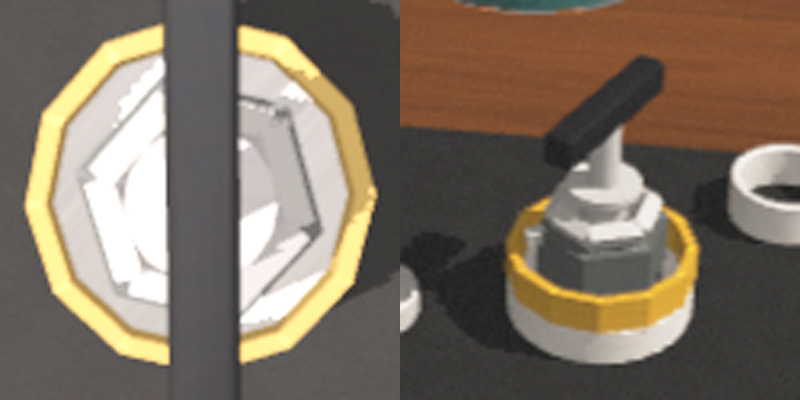

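```bash
python3 -c "
from bench import robot
print(robot.close_job())"
```

```text
the job is handed in; nothing more can be done
None
```

I handed the job in at about 18.6 s. The big T-handled key is standing in the clamp nut's six-sided recess, and the nut has been turned roughly a quarter turn clockwise.

- **Key home:** when lowered, the tip stopped within about 1 mm of the recess floor and the key's weight came off the wrist. After release, the networks put the tip at 0.026–0.031 m high against the nominal 0.030 m, with the collar just above the rim. Their sideways readings came out up to about 6 mm off the socket, while the gripper pose and the pictures showed the key centred.
- **Turn:** the first turn came out short, at about 77° by hex corners and about 82° by the gripper's angle. I regripped the key and added 9°. The estimate is now about 86–90°, and the two methods differ by about 4°. The wrist moment of about 0.1 N m after the last turn gave no sign of the nut being against its stop.
- **Other things:** the small key is still in the rack, and I did not touch the white look-alikes or the round holder. The gripper was clear of everything at hand-in.

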